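# Line up a clamp plate with a drift pin, then fit its bolt

### The arm

A 6-joint arm with a two-finger parallel gripper is mounted at the origin on a cart in front of the work surface, level with it; the furniture and walls round the work are solid. World frame = base frame: x ahead of the robot, y to its left, z up, the work surface at z = 0. Lengths are in m, angles in rad, forces in N, time in s.
With the tool pointing down it reaches from about 0.325 to 0.9 m from the base axis. Payload 3.5 kg.
Tool frame: the origin (TCP) lies on the centre line of the jaws, within the pads' length; the fingertips stand robot.tip_extent ahead of it and the grasp point (between the pads) lies 6 mm ahead of it (robot.tip_extent is the distance from the TCP to the fingertips, in m); z points along the fingers, y is the line along which they close (so a half turn about z gives the same grasp; the last joint's range is limited). The gripper opens to 85 mm and grips with 20 to 120 N. Pads are 22 mm wide; open, the fingers measure 114 mm over their backs; the gripper's body (76 mm by 85 mm) begins 54 mm behind the grasp point. The pads swing forward as they close: fully open they stand 13 mm farther back than shut.
Start: joints at [-1.424, 0.276, -0.026, 1.268, 0, 1.467], TCP at [0.154, -0.606, 0.256] pointing down, gripper open.
Joint ranges: [-3.12, 3.12], [-0.85, 1.88], [-1.08, 1.24], [-1.95, 2.15], [-1.57, 1.53], [-3.14, 3.14]. Speed limits (rad/s): [2.57, 2.57, 3.14, 3.14, 3.14, 3.14].

### API

Orientations are given as a 3x3 rotation matrix whose columns are the frame's x, y, z axes.
In Python, from station import robot gives the robot as it stands.
- The arm moves only by the tool tcp_steps, called by a JSON object that holds its "name" and its "arguments", one argument or row to a line. Schema: {"type":"object","properties":{"ticks":{"type":"array","items":{"type":"array","items":{"type":"number"},"minItems":5,"maxItems":5},"minItems":1,"maxItems":8},"grip_force":{"type":"number"},"only":{"type":"string"},"quiet":{"type":"boolean"},"lines":{"type":"string"}},"required":["ticks"],"additionalProperties":false}. ticks is a list of rows, 1 to 8 of them, each of 5 numbers: the finger opening in m, then dx, dy, dz in fractions of the full range, 1 being 0.3 m, then a turn about the tool's z in fractions of the full range, 1 being pi rad; each row shifts and turns the commanded pose from where the row before left it, along the tool's axes as they then stand; what a row does not reach is not made up. A row lasts 1/8 s, in which the tool goes at most 0.0625 m and 0.188 rad, less where a joint would pass 70% of its speed; a pose out of reach is approached as far as the arm can. The fingers move at their own pace and stop on an object; grip_force is the grip in N (left out, the last holds). Time passes only in rows, so rows that do not move let the fingers close. The tool returns the time, the measured TCP pose, the force, the opening and the grip force at its end. only (a regular expression) keeps the lines of the reply that match it, lines (a string "A,B") keeps lines A to B, and quiet returns only ok. No shift or turn number may pass 1 either way. Input that does not fit is refused with a message, and nothing moves.
- robot.observe(): the state, without advancing time (a new reading comes with each control period).
- robot.snapshot(name): name is "side" or "top"; returns the picture (480x640x3 uint8, blue, green, red); there is no depth.
- robot.get_calibration(name): a dict with "mtx" (3x3 intrinsics, pixels), "origin" and "rotation" of the camera in the world. Camera axes: x right, y up, looking along -z (the intrinsics and any distortion apply to the point x, -y, -z); pixel columns grow to the right and rows downward; lengths in m; the calibration is good to about 2 mm. A picture is of the moment at which its call begins. get_calibration takes no time and is no camera call.
- robot.job_done(): hands the job in; it is judged then, once.
The state is a dict: "time_s": time; "joints": joint angles; "joint_velocities": joint speeds; "joint_efforts": joint torques, N m; "eef_pos": TCP position; "ee_rot": TCP orientation; "force": force on the tool from outside, world axes, zero at the start; "moment": the same for the moment, N m; "finger_gap": finger opening in m; "gripper_force": force on a finger pad.
Only numpy, scipy, OpenCV 4.12 (cv2) and the standard library are available. Lean on these libraries where they do the work, as an engineer would, in place of code of your own. Each camera call takes 0.05 s, during which the arm holds its last target. There are 200 camera calls.

### The job

The clamp plate on the blue sample block has swung out of line, so its holes no longer match those in the block. Push the tapered, yellow-handled drift pin down through the yellow-ringed hole until its collar is home on the plate, which brings the plate into line; then put the black-headed thumb bolt down the black-ringed hole until its collar is home, and leave both standing there. The red-handled straight pin in the holder is not the right one.

Things in the scene. Friction and masses are not known exactly. Their poses are not given: they have to be found in the camera images.
- fixture: Fixed blue block 62 x 190 x 45 mm (x, y, z), origin under its centre, z up. Vertical through holes: pin hole 27 mm wide at y +75 mm, bolt hole 21 mm at y -75 mm. On it an aluminium clamp plate 10 mm thick (top at z 55 mm) with matching holes, ringed yellow (pin) and black (bolt), turns on a centre nut, top at z 72 mm. Home: a collar rests on the plate, its underside at z 55 mm.
- drift_pin: Steel drift pin, yellow handle. Origin on its axis at the underside of its collar (36 mm wide, 5 mm thick), z up. Handle: cylinder 28 mm wide, 5 to 45 mm above the origin. Shank below: 24 mm wide for 26 mm, then 26 mm of taper to a 5 mm tip; pushed through both holes it brings the plate into line. Starts upright in a well of the holder, its y axis along the row.
- thumb_bolt: Steel bolt, black handle; drops in, no turning. Origin on its axis at the underside of its collar (36 mm wide, 5 mm thick), z up. Handle: cylinder 28 mm wide, 5 to 45 mm above the origin. Shank below: 15 mm wide for 30 mm, then 10 mm of taper to an 8 mm tip. Starts upright in a well of the holder, its y axis along the row.
- holder: Fixed pale wooden holder, 56 x 176 mm, 56 mm high, origin under its centre, z up; a row along y of three square wells 60 mm apart, 27 mm wide. They hold, in any order, the drift pin, the thumb bolt and a similar red-handled straight pin (not wanted), their collars resting on its top.
- cover (a joint): Angle of the clamp plate about the vertical axis through the fixture's centre, rad, anticlockwise from above; 0 is in line with the block. Starts at 0.08 to 0.11, so its holes stand 6 to 8 mm aside of the block's (the yellow-ringed one towards the fixture's -x). Turns easily (friction 0.06 N m) and stays where left.

How it is judged:
On the way, in this order (a step that is already met when the one before it is completed fails the run):
1. the drift pin is down home in the yellow-ringed hole and the plate is in line (x of drift_pin in the frame of fixture between -0.01 and 0.01 m and y of drift_pin in the frame of fixture between 0.065 and 0.085 m and z of drift_pin in the frame of fixture between 0.045 and 0.062 m and angle between drift_pin's own z axis and vertical below 0.17 rad and value of joint cover between -0.065 and 0.065 rad), for 0.2 s.
2. with the pin in, the thumb bolt is down home in the black-ringed hole (x of thumb_bolt in the frame of fixture between -0.01 and 0.01 m and y of thumb_bolt in the frame of fixture between -0.085 and -0.065 m and z of thumb_bolt in the frame of fixture between 0.045 and 0.062 m and angle between each of thumb_bolt, drift_pin's own z axis and vertical below 0.17 rad and x of drift_pin in the frame of fixture between -0.01 and 0.01 m and y of drift_pin in the frame of fixture between 0.065 and 0.085 m and z of drift_pin in the frame of fixture between 0.045 and 0.062 m), for 0.2 s.
At the end, for the whole second after the job is handed in: Drift pin in the yellow-ringed hole and thumb bolt in the black-ringed hole, each within 10 mm of the hole's axis, its collar within 7 mm of the plate and tilted less than 10 degrees, both at rest; the clamp plate within 0.065 rad of in line (all of step 2 and value of joint cover between -0.065 and 0.065 rad and linear speed of each of drift_pin, thumb_bolt below 0.02 m/s); the robot touches nothing.
It also fails if it takes over 61 s, if anything falls off the work surface, if the arm or the gripper's body presses on something with over 40 N, if the wrist force passes 120 N, or if a joint passes its speed limit or range.

## Working session

There is one attempt and no reset: what is moved stays moved. The work goes in short steps, Python scripts to look and compute and a tool call to move; the robot and the scene stay as the last step left them, time stands still between calls to the robot, and variables do not carry over. Pictures are saved under pics/ and viewed, at most 10 in all, crops included, and the job is handed in when it is done.

```bash
ls; mkdir -p pics
```

Run:
```python
from station import robot
import cv2
for n in("top","side"):
    im=robot.snapshot(n); cv2.imwrite(f"pics/{n}0.png",im)
    c=robot.get_calibration(n); print(n,c)
s=robot.observe();print(s, robot.tip_extent)
```

```text
pics
station.py
top {'mtx': array([[444.63853055,   0.        , 313.60817382],
       [  0.        , 444.63853055, 233.60706204],
       [  0.        ,   0.        ,   1.        ]]), 'origin': array([0.34231221, 0.14328779, 0.92142476]), 'rotation': array([[-0.01668244,  0.98747095, -0.15691659],
       [-0.99973757, -0.01893798, -0.01288994],
       [-0.01570013,  0.15666037,  0.98752774]])}
side {'mtx': array([[543.49408896,   0.        , 324.59704107],
       [  0.        , 543.49408896, 238.66178836],
       [  0.        ,   0.        ,   1.        ]]), 'origin': array([0.26810486, 0.91908388, 0.6934628 ]), 'rotation': array([[-0.97388268,  0.13631609, -0.18157764],
       [-0.22703708, -0.5937614 ,  0.7719466 ],
       [-0.00258505,  0.79301029,  0.60920276]])}
{'time_s': 0.1, 'joints': array([-1.42437795e+00,  2.77067381e-01, -2.77413939e-02,  1.26801275e+00,
        2.83104236e-06,  1.46738117e+00]), 'joint_velocities': array([-1.07850953e-03, -2.98111167e-03,  3.35210429e-03, -7.03055373e-05,
        3.29967797e-04,  9.91387602e-04]), 'joint_efforts': array([ 2.22407498e-04, -4.46708643e+01,  2.96128964e+01,  8.45526753e-03,
       -7.50013555e-05,  2.87161281e-07]), 'eef_pos': array([ 0.15441203, -0.60494602,  0.25526609]), 'ee_rot': array([[ 9.68953625e-01,  2.47242365e-01, -2.92666224e-04],
       [ 2.47242448e-01, -9.68951576e-01,  2.00393555e-03],
       [ 2.11878366e-04, -2.01408013e-03, -9.99997949e-01]]), 'force': array([ 0.23132844,  0.293473  , -0.42414872]), 'moment': array([-0.02132298, -0.06349741, -0.01041089]), 'gripper_force': 0.0, 'finger_gap': 0.08535366835740542} 0.025
```

View pics/top0.png

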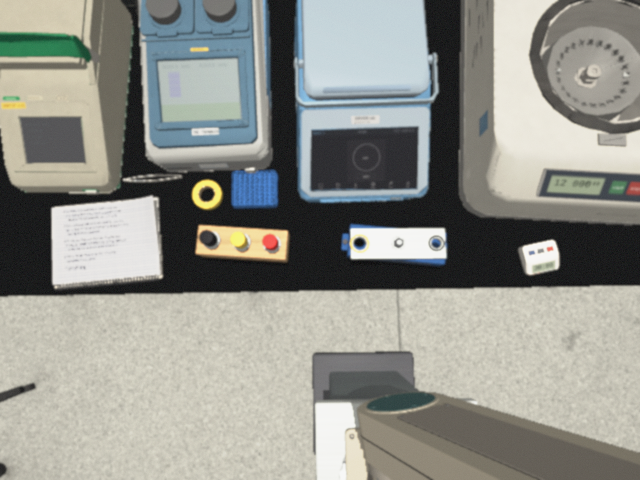

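View pics/side0.png

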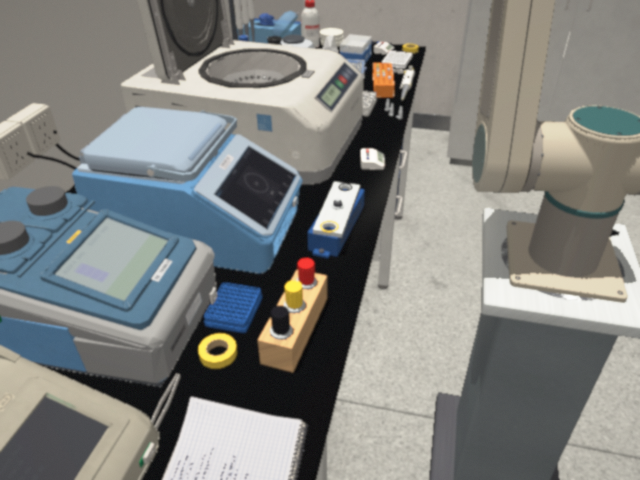

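Top view: the holder is at about (242,243), with handles black (208,238), yellow (239,239) and red (270,242). The fixture is at about (398,244), with the yellow ring at (360,242) and the black ring at (437,243). The side view shows the same order. Next I'll measure these.

Create h.py:
```python
from station import robot
import cv2, numpy as np
C={n:robot.get_calibration(n) for n in("top","side")}
def ray(n,uv):
    c=C[n]; d=np.linalg.inv(c["mtx"])@[uv[0],uv[1],1]
    return c["origin"], c["rotation"]@(d*[1,-1,-1])
def plane(n,uv,z):
    o,d=ray(n,uv); return o+d*(z-o[2])/d[2]
def proj(n,p):
    c=C[n]; q=c["rotation"].T@(np.array(p)-c["origin"]); q=c["mtx"]@(q*[1,-1,-1]); return q[:2]/q[2]
def tri(a,b):
    (o1,d1),(o2,d2)=ray("top",a),ray("side",b); A=np.c_[d1,-d2]; t=np.linalg.lstsq(A,o2-o1,rcond=None)[0]
    p,q=o1+d1*t[0],o2+d2*t[1]; return (p+q)/2,np.linalg.norm(p-q)
def blobs(im,lo,hi,box,mn=6):
    x0,y0,x1,y1=box; m=cv2.inRange(cv2.cvtColor(im[y0:y1,x0:x1],cv2.COLOR_BGR2HSV),lo,hi)
    n,_,st,ce=cv2.connectedComponentsWithStats(m)
    return [(st[i,4],(ce[i]+[x0,y0]).round(2),(st[i,:4]+[x0,y0,0,0]).tolist()) for i in range(1,n) if st[i,4]>=mn]
COL={"yellow":((22,120,90),(35,255,255)),"red":((0,150,90),(8,255,255)),"black":((0,0,0),(180,255,60)),"white":((0,0,170),(180,40,255)),"blue":((100,120,50),(125,255,255)),"wood":((8,60,90),(20,200,255))}
```

Run:
```python
from h import *
t=cv2.imread("pics/top0.png");s=cv2.imread("pics/side0.png")
for nm,im,bh,bf in(("top",t,(190,222,295,266),(338,222,455,268)),("side",s,(256,255,332,372),(305,178,368,258))):
    for c in("yellow","red","black","wood"): print(nm,"holder",c,blobs(im,*COL[c],bh))
    for c in("yellow","black","white","blue"): print(nm,"fix",c,blobs(im,*COL[c],bf))
a=cv2.resize(t[220:270,190:290],None,fx=8,fy=6*8/6,interpolation=cv2.INTER_CUBIC)[:300]
a=cv2.resize(t[222:268,190:295],(760,290),interpolation=cv2.INTER_CUBIC); b=cv2.resize(t[222:268,338:455],(760,300),interpolation=cv2.INTER_CUBIC)
cv2.imwrite("pics/c0.png",np.vstack([a,b]))
```

```text
top holder yellow [(np.int32(198), array([238.23, 239.69]), [230, 232, 17, 16])]
top holder red [(np.int32(161), array([269.73, 241.61]), [263, 235, 14, 14])]
top holder black [(np.int32(1520), array([241.74, 245.14]), [190, 222, 105, 44]), (np.int32(80), array([209.45, 240.04]), [201, 233, 15, 13])]
top holder wood [(np.int32(794), array([236.88, 243.67]), [195, 224, 94, 38]), (np.int32(109), array([253.59, 243.05]), [234, 233, 43, 21]), (np.int32(40), array([272.38, 251.45]), [263, 247, 19, 8])]
top fix yellow []
top fix black [(np.int32(1692), array([395.77, 246.3 ]), [338, 222, 117, 46]), (np.int32(51), array([359., 242.]), [355, 239, 9, 7])]
top fix white [(np.int32(2517), array([400.19, 242.99]), [350, 228, 96, 31]), (np.int32(30), array([360. , 247.5]), [353, 242, 14, 9])]
top fix blue [(np.int32(85), array([362.46, 225.2 ]), [349, 223, 36, 5]), (np.int32(48), array([344.75, 235.85]), [341, 233, 8, 7]), (np.int32(32), array([435.81, 242.47]), [433, 240, 7, 6]), (np.int32(77), array([345.29, 248.55]), [340, 243, 10, 14]), (np.int32(27), array([359.89, 246.26]), [355, 244, 10, 5
[... 300 characters left out ...]
, 117])]
side holder wood [(np.int32(56), array([295.21, 274.54]), [290, 269, 9, 11]), (np.int32(2423), array([292.47, 332.11]), [257, 272, 70, 100]), (np.int32(10), array([300.4, 282.1]), [298, 280, 5, 6]), (np.int32(75), array([281.41, 299.88]), [277, 292, 9, 15])]
side fix yellow [(np.int32(19), array([326.63, 230.53]), [323, 229, 9, 4])]
side fix black [(np.int32(2124), array([338.39, 218.16]), [305, 178, 63, 80])]
side fix white [(np.int32(1106), array([337.06, 206.69]), [313, 182, 46, 52]), (np.int32(13), array([331.46, 224.  ]), [326, 223, 10, 5])]
side fix blue [(np.int32(121), array([359.33, 198.43]), [352, 188, 13, 26]), (np.int32(702), array([323.44, 244.03]), [307, 220, 44, 38])]
```

View pics/c0.png

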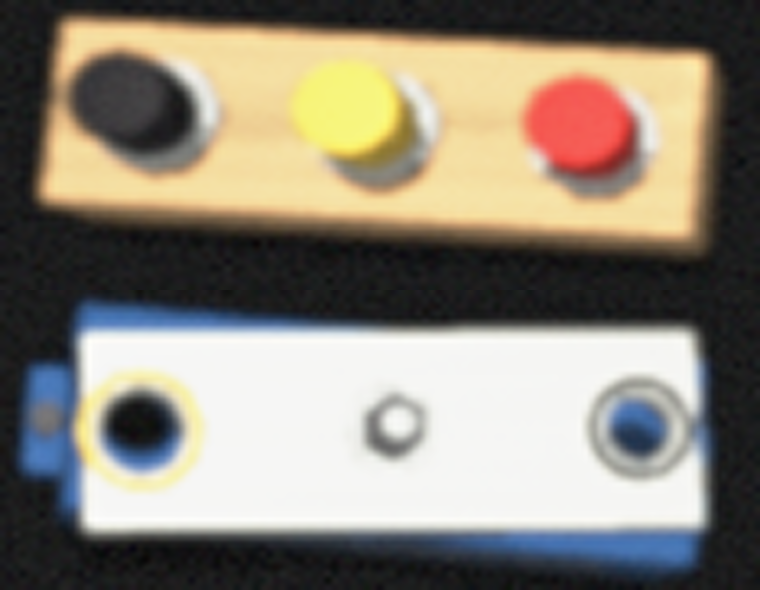

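The crop shows the handle tops at black (122,95), yellow (350,105) and red (578,122). The rings are at yellow (139,431) and black (640,427), with the nut at (398,424). The plate is visibly turned against the block. I'll convert these to world coordinates and check them against the given sizes.

Run:
```python
from h import *
def a(x,y): return ((x+.5)/7.238+189.5,(y+.5)/6.304+221.5)
def b(x,y): return ((x+.5)/6.496+337.5,(y-290+.5)/6.522+221.5)
H={k:plane("top",a(*v),.101) for k,v in dict(black=(122,95),yellow=(350,105),red=(578,122)).items()}
print({k:v.round(4) for k,v in H.items()}, [np.linalg.norm(H[i]-H[j]) for i,j in(("black","yellow"),("yellow","red"))])
hc=[plane("top",a(*v),.056) for v in((62,18),(714,52),(703,240),(38,203))]
print("holder corners",np.round(hc,4).tolist(),"centre",np.mean(hc,0),"edges",[np.linalg.norm(hc[i]-hc[i-1]).round(4) for i in range(4)])
y,k=plane("top",b(139,431),.055),plane("top",b(640,427),.055); m=(y+k)/2; d=y-k
print("rings",y,k,"dist",np.linalg.norm(d),"mid",m,"nut",plane("top",b(398,424),.072)); 
pa=np.arctan2(d[1],d[0])-np.pi/2; print("plate yaw",pa)
e=plane("top",b(80,302),.045)-plane("top",b(300,320),.045); print("block edge yaw",np.arctan2(e[1],e[0])-np.pi/2)
for ang in(.08,.095,.11):
    f=pa-ang; u=np.array([-np.sin(f),np.cos(f),0]); print(ang,f,"pin",m+.075*u,"bolt",m-.075*u)
# side check
print("yellow handle mid tri",tri(proj("top",H["yellow"]-[0,0,.02]),(293.2,293.2)), "side proj of top", [proj("side",H[k]) for k in H])
print("side ring proj",proj("side",y), proj("side",k))
# fixture yellow end tab etc: instrument edge
print("balance edge", plane("top",(365,200),.05),plane("top",(365,200),.0))
```

```text
{'black': array([0.4708, 0.3549, 0.101 ]), 'yellow': array([0.4666, 0.2957, 0.101 ]), 'red': array([0.4604, 0.2367, 0.101 ])} [np.float64(0.05934995086603827), np.float64(0.05932946604210861)]
holder corners [[0.5027, 0.3836, 0.056], [0.4883, 0.2046, 0.056], [0.4293, 0.208, 0.056], [0.4442, 0.3887, 0.056]] centre [0.46611933 0.2962226  0.056     ] edges [np.float64(0.0587), np.float64(0.1795), np.float64(0.0591), np.float64(0.1812)]
rings [0.45921918 0.06585132 0.055     ] [ 0.45759096 -0.0849745   0.055     ] dist 0.1508346129599368 mid [ 0.45840507 -0.00956159  0.055     ] nut [ 0.45756551 -0.00923284  0.072     ]
plate yaw -0.010794930156417415
block edge yaw -0.10233374374273763
0.08 -0.09079493015641742 pin [0.46520534 0.06512948 0.055     ] bolt [ 0.4516048  -0.08425266  0.055     ]
0.095 -0.10579493015641742 pin [0.4663249  0.06501908 0.055     ] bolt [ 0.45048524 -0.08414226  0.055     ]
0.11 -0.12079493015641742 pin [0.46744267 0.06489189 0.055     ] bolt [ 0.44936747 -0.08401508  0.055     ]
yellow handle mid tri (array([0.46731893, 0.29599858, 0.079825  ]), np.float64(0.001036148249815788)) side proj of top [array([280.41431269, 308.5932986 ]), array([293.48425411, 283.60603585]), array([306.4364291 , 261.30318229])]
side ring proj [329.2385158  225.42428216] [345.03713139 186.19457531]
balance edge [0.54701809 0.05049145 0.05      ] [0.55876356 0.04516705 0.        ]
```

Units first: shifts go in shares of 0.3 m and turns go in shares of pi rad. So -0.042 m is -0.14, 0.04 m is 0.1333.

{"name": "tcp_steps", "arguments": {
  "ticks": [
    [0.06, 0.1333, -0.14, 0, 0],
    [0.06, 0.1333, -0.14, 0, 0],
    [0.06, 0.1333, -0.14, 0, 0],
    [0.06, 0.1333, -0.14, 0, 0],
    [0.06, 0.1333, -0.14, 0, 0],
    [0.06, 0.1333, -0.14, 0, 0],
    [0.06, 0.1333, -0.14, 0, 0],
    [0.06, 0.1333, -0.14, 0, 0]
  ]
}}

```text
time_s: 1.1
eef_pos: [0.3819, -0.1991, 0.2561]
ee_rot: [[0.969, 0.247, 0.0], [0.247, -0.969, 0.0], [0.0, -0.0, -1.0]]
force: [0.5, -0.2, -0.1]
finger_gap: 0.0601
gripper_force: 0.0
```

{"name": "tcp_steps", "arguments": {
  "ticks": [
    [0.06, 0, 0, 0, -0.0557],
    [0.06, 0, 0, 0, -0.0557],
    [0.06, 0, 0, 0, -0.0557],
    [0.06, 0, 0, 0, -0.0557],
    [0.06, 0, 0, 0, -0.0557],
    [0.06, 0, 0, 0, -0.0557],
    [0.06, 0, 0, 0, -0.0557],
    [0.06, 0, 0, 0, 0]
  ]
}}

```text
time_s: 2.1
eef_pos: [0.3812, -0.2007, 0.2559]
ee_rot: [[0.098, 0.995, -0.001], [0.995, -0.098, 0.001], [0.0, -0.001, -1.0]]
force: [-0.6, 0.7, 0.1]
finger_gap: 0.0596
gripper_force: 0.0Traceback (most recent call last):
```

Add to h.py:
```python
def go(x,y,z):
    s=robot.observe(); d=np.array([x,y,z])-s["eef_pos"]
    print("at",s["eef_pos"].round(4),"tool delta",(s["ee_rot"].T@d).round(4),"joints",s["joints"].round(2),"F",s["force"].round(1),"gap",s["finger_gap"].round(4),"t",s["time_s"])
```

```bash
python3 -c "from h import *;go(.4665,.2958,.255)"
```

```text
  File "<string>", line 1, in <module>
    from h import *;go(.4665,.2958,.255)
                    ~~^^^^^^^^^^^^^^^^^^
  File "h.py", line 21, in go
    print("at",s["eef_pos"].round(4),"tool delta",(s["ee_rot"].T@d).round(4),"joints",s["joints"].round(2),"F",s["force"].round(1),"gap",s["finger_gap"].round(4),"t",s["time_s"])
                                                                                                                                         ^^^^^^^^^^^^^^^^^^^^^
AttributeError: 'float' object has no attribute 'round'
```

Converted, 0.062 m is 0.2067, 0.0045 m is 0.015.

```bash
sed -i 's/s\["finger_gap"\].round(4)/round(s["finger_gap"],4)/' h.py
```

{"name": "tcp_steps", "arguments": {
  "ticks": [
    [0.06, 0.2067, 0.015, 0, 0],
    [0.06, 0.2067, 0.015, 0, 0],
    [0.06, 0.2067, 0.015, 0, 0],
    [0.06, 0.2067, 0.015, 0, 0],
    [0.06, 0.2067, 0.015, 0, 0],
    [0.06, 0.2067, 0.015, 0, 0],
    [0.06, 0.2067, 0.015, 0, 0],
    [0.06, 0.2067, 0.015, 0, 0]
  ]
}}

```text
time_s: 3.1
eef_pos: [0.4648, 0.2915, 0.2562]
ee_rot: [[0.099, 0.995, 0.0], [0.995, -0.099, -0.0], [-0.0, 0.0, -1.0]]
force: [-0.0, -0.0, 0.2]
finger_gap: 0.06
gripper_force: 0.0
```

{"name": "tcp_steps", "arguments": {
  "ticks": [
    [0.06, 0.02, 0, 0, 0],
    [0.06, 0, 0, 0.1667, 0],
    [0.06, 0, 0, 0, 0]
  ]
}}

```text
time_s: 3.48
eef_pos: [0.4618, 0.293, 0.2022]
ee_rot: [[0.098, 0.995, -0.009], [0.995, -0.098, -0.005], [-0.006, -0.009, -1.0]]
force: [-0.5, -0.3, 0.6]
finger_gap: 0.06
gripper_force: 0.0
```

Run:
```python
from h import *
go(.4665,.2958,.092)
cv2.imwrite("pics/s1.png",np.hstack([cv2.resize(robot.snapshot(n)[y:y+180,x:x+160],(400,450)) for n,x,y in(("top",160,150),("side",220,160))]))
```

```text
at [0.4618 0.293  0.2022] tool delta [0.0038 0.0054 0.1102] joints [ 0.45  0.18 -0.27  1.14 -0.    2.12] F [-0.5 -0.3  0.6] gap 0.06 t 3.475
```

View pics/s1.png

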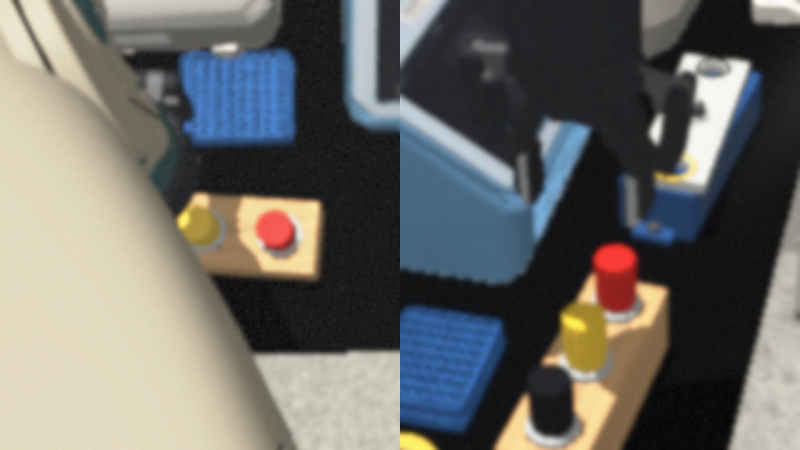

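The hand is above the holder and the handles are undisturbed. The red handle is at about (275,230) in the left crop and yellow is in the middle of the row. I'll lower part way and check the settled pose.

Converted, 0.045 m is 0.15.

{"name": "tcp_steps", "arguments": {
  "ticks": [
    [0.06, 0, 0, 0.15, 0],
    [0.06, 0, 0, 0, 0],
    [0.06, 0, 0, 0, 0],
    [0.06, 0, 0, 0, 0]
  ],
  "quiet": true
}}

```text
ok
```

```bash
python3 -c "from h import *;go(.4665,.2958,.092)"
```

```text
at [0.467  0.2959 0.1637] tool delta [-0.0003 -0.0008  0.0717] joints [ 0.45  0.21 -0.31  1.04 -0.    2.12] F [0.2 0.1 0.3] gap 0.0598 t 4.075
```

Converted, 0.03 m is 0.1, 0.011 m is 0.0367.

{"name": "tcp_steps", "arguments": {
  "ticks": [
    [0.06, 0, 0, 0.1, 0],
    [0.06, 0, 0, 0.1, 0],
    [0.06, 0, 0, 0.0367, 0],
    [0.06, 0, 0, 0, 0],
    [0.06, 0, 0, 0, 0]
  ],
  "grip_force": 60
}}

```text
time_s: 4.7
eef_pos: [0.4666, 0.2959, 0.0918]
ee_rot: [[0.096, 0.995, 0.002], [0.995, -0.096, 0.001], [0.001, 0.002, -1.0]]
force: [-1.0, 0.1, 0.1]
finger_gap: 0.06
gripper_force: 0.0
```

{"name": "tcp_steps", "arguments": {
  "ticks": [
    [0, 0, 0, 0, 0],
    [0, 0, 0, 0, 0],
    [0, 0, 0, 0, 0],
    [0, 0, 0, 0, 0],
    [0, 0, 0, 0, 0],
    [0, 0, 0, 0, 0]
  ],
  "grip_force": 60
}}

```text
time_s: 5.45
eef_pos: [0.4662, 0.2957, 0.0914]
ee_rot: [[0.096, 0.995, 0.002], [0.995, -0.096, 0.001], [0.001, 0.002, -1.0]]
force: [-1.1, -0.7, 5.9]
finger_gap: 0.0266
gripper_force: 58.8
```

Converted, -0.04 m is -0.1333, -0.03 m is -0.1.

{"name": "tcp_steps", "arguments": {
  "ticks": [
    [0, 0, 0, -0.0667, 0],
    [0, 0, 0, -0.1333, 0],
    [0, 0, 0, -0.1333, 0],
    [0, 0, 0, -0.1, 0],
    [0, 0, 0, 0, 0],
    [0, 0, 0, 0, 0]
  ],
  "grip_force": 80
}}

```text
time_s: 6.2
eef_pos: [0.4646, 0.2949, 0.2189]
ee_rot: [[0.096, 0.995, -0.002], [0.995, -0.096, -0.001], [-0.001, -0.002, -1.0]]
force: [-1.0, 0.5, -2.0]
finger_gap: 0.0261
gripper_force: 79.8
```

Run:
```python
from h import *
go(.4663,.065,.222)
s=robot.snapshot("side");t=robot.snapshot("top")
print(blobs(s,*COL["yellow"],(240,180,340,300)),blobs(t,*COL["yellow"],(190,200,300,270)))
cv2.imwrite("pics/s2.png",cv2.resize(s[160:360,200:400],(600,600)))
```

```text
at [0.4646 0.2949 0.2189] tool delta [-0.2287  0.0237 -0.0029] joints [ 0.45  0.17 -0.24  1.16 -0.    2.11] F [-1.   0.5 -2. ] gap 0.0261 t 6.2
[(np.int32(467), array([289.83, 231.48]), [281, 217, 18, 31]), (np.int32(18), array([326.5 , 230.56]), [323, 229, 9, 4])] [(np.int32(40), array([232.35, 232.7 ]), [230, 228, 6, 10])]
```

View pics/s2.png

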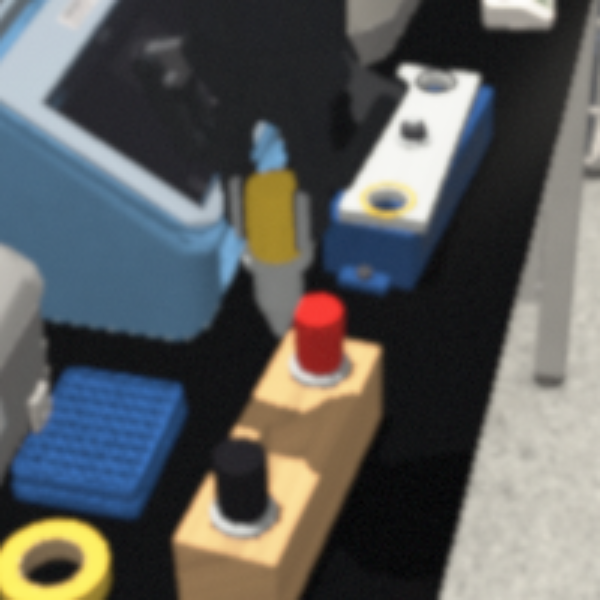

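The pin hangs upright in the jaws, with its tip at about (283,335) in the crop, well clear above the red handle. Next I'll carry it over the pin hole.

Converted, -0.046 m is -0.1533, -0.04 m is -0.1333.

{"name": "tcp_steps", "arguments": {
  "ticks": [
    [0, -0.1333, 0.0133, 0, 0],
    [0, -0.1533, 0.015, 0, 0],
    [0, -0.1533, 0.015, 0, 0],
    [0, -0.1533, 0.015, 0, 0],
    [0, -0.1533, 0.015, 0, 0],
    [0, 0, 0, 0, 0],
    [0, 0, 0, 0, 0],
    [0, 0, 0, 0, 0]
  ]
}}

```text
time_s: 7.3
eef_pos: [0.4656, 0.0712, 0.2198]
ee_rot: [[0.094, 0.996, -0.001], [0.996, -0.094, 0.0], [0.0, -0.001, -1.0]]
force: [-1.4, 0.3, -1.4]
finger_gap: 0.0263
gripper_force: 79.8
```

Run:
```python
from h import *
go(.4663,.065,.16)
```

```text
at [0.4656 0.0712 0.2198] tool delta [-0.0061  0.0014  0.0598] joints [ 0.01  0.03 -0.4   1.15  0.    1.68] F [-1.4  0.3 -1.4] gap 0.0263 t 7.3
```

Converted, 0.04 m is 0.1333, 0.02 m is 0.0667.

{"name": "tcp_steps", "arguments": {
  "ticks": [
    [0, -0.02, 0.0033, 0.0667, 0],
    [0, 0, 0, 0.1333, 0],
    [0, 0, 0, 0, 0],
    [0, 0, 0, 0, 0]
  ]
}}

```text
time_s: 7.8
eef_pos: [0.4668, 0.0648, 0.1611]
ee_rot: [[0.095, 0.996, 0.001], [0.996, -0.095, 0.0], [0.0, 0.001, -1.0]]
force: [0.6, 1.0, -0.1]
finger_gap: 0.0261
gripper_force: 79.8
```

Run:
```python
from h import *
go(.4663,.065,.15)
s=robot.snapshot("side");t=robot.snapshot("top")
p=robot.observe()["eef_pos"]; q=[p[0],p[1],p[2]-.0355-.052]
print("tip expected",proj("side",q), "hole",proj("side",(.4663,.065,.055)),"ring",proj("side",(.4592,.0659,.055)))
cv2.imwrite("pics/s3.png",np.hstack([cv2.resize(s[160:260,290:380],(400,444),interpolation=cv2.INTER_CUBIC),cv2.resize(t[205:275,335:398],(400,444),interpolation=cv2.INTER_CUBIC)]))
```

```text
at [0.4668 0.0648 0.1611] tool delta [ 0.0001 -0.0005  0.0111] joints [ 0.    0.08 -0.48  1.01  0.    1.67] F [ 0.6  1.  -0.1] gap 0.0261 t 7.8
tip expected [325.22013431 216.50913391] hole [325.87042582 224.71078905] ring [329.24252141 225.43960801]
```

View pics/s3.png

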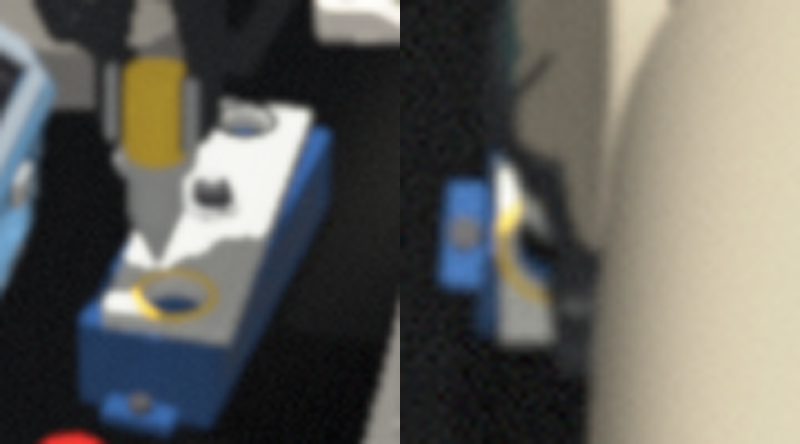

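The tip is at (158,262) in the crop, or image (325.5,219). The ring is at (175,293), or image (329.4,226). Both are within 2–3 px of prediction, so I'll lower in stages.

Converted, 0.01 m is 0.0333, 0.008 m is 0.0267.

{"name": "tcp_steps", "arguments": {
  "ticks": [
    [0, 0, 0, 0.0333, 0],
    [0, 0, 0, 0.0333, 0],
    [0, 0, 0, 0.0333, 0],
    [0, 0, 0, 0.0267, 0],
    [0, 0, 0, 0, 0],
    [0, 0, 0, 0, 0]
  ]
}}

```text
time_s: 8.65
eef_pos: [0.4661, 0.0641, 0.1222]
ee_rot: [[0.096, 0.995, -0.001], [0.995, -0.096, -0.0], [-0.0, -0.001, -1.0]]
force: [0.1, 0.1, -0.3]
finger_gap: 0.0264
gripper_force: 79.8
```

{"name": "tcp_steps", "arguments": {
  "ticks": [
    [0, 0, 0, 0.0267, 0],
    [0, 0, 0, 0.0267, 0],
    [0, 0, 0, 0, 0],
    [0, 0, 0, 0, 0]
  ]
}}

```text
time_s: 9.15
eef_pos: [0.4664, 0.0642, 0.1063]
ee_rot: [[0.096, 0.995, 0.0], [0.995, -0.096, 0.0], [0.0, 0.0, -1.0]]
force: [-0.9, -0.2, -1.6]
finger_gap: 0.0262
gripper_force: 79.9
```

Converted, 0.007 m is 0.0233, 0.006 m is 0.02.

{"name": "tcp_steps", "arguments": {
  "ticks": [
    [0, 0, 0, 0.0233, 0],
    [0, 0, 0, 0.02, 0],
    [0, 0, 0, 0, 0],
    [0, 0, 0, 0, 0]
  ]
}}

```text
time_s: 9.65
eef_pos: [0.4663, 0.0642, 0.0932]
ee_rot: [[0.096, 0.995, -0.0], [0.995, -0.096, 0.0], [0.0, -0.0, -1.0]]
force: [-0.5, -0.6, -1.4]
finger_gap: 0.0261
gripper_force: 79.9
```

{"name": "tcp_steps", "arguments": {
  "ticks": [
    [0, 0, 0, 0.01, 0],
    [0, 0, 0, 0, 0],
    [0, 0, 0, 0, 0]
  ]
}}

```text
time_s: 10.02
eef_pos: [0.4666, 0.0642, 0.0905]
ee_rot: [[0.096, 0.995, 0.001], [0.995, -0.096, 0.0], [0.0, 0.001, -1.0]]
force: [0.5, 0.4, -0.2]
finger_gap: 0.0263
gripper_force: 80.3
```

Converted, 0.001 m is 0.0033.

{"name": "tcp_steps", "arguments": {
  "ticks": [
    [0, 0, 0, 0.0033, 0],
    [0, 0, 0, 0, 0],
    [0, 0, 0, 0, 0]
  ]
}}

```text
time_s: 10.4
eef_pos: [0.4671, 0.0641, 0.0904]
ee_rot: [[0.096, 0.995, 0.002], [0.995, -0.096, -0.0], [0.0, 0.002, -1.0]]
force: [-0.8, -0.0, 5.9]
finger_gap: 0.0264
gripper_force: 80.9
```

{"name": "tcp_steps", "arguments": {
  "ticks": [
    [0.05, 0, 0, 0, 0],
    [0.05, 0, 0, 0, 0],
    [0.05, 0, 0, 0, 0],
    [0.05, 0, 0, -0.0667, 0],
    [0.05, 0, 0, -0.1667, 0],
    [0.05, 0, 0, -0.2, 0],
    [0.05, 0, 0, -0.0333, 0],
    [0.05, 0, 0, 0, 0]
  ]
}}

```text
time_s: 11.4
eef_pos: [0.4667, 0.0642, 0.2298]
ee_rot: [[0.096, 0.995, 0.002], [0.995, -0.096, 0.0], [0.0, 0.002, -1.0]]
force: [-0.1, -0.4, -0.1]
finger_gap: 0.0502
gripper_force: 0.0
```

Run:
```python
from h import *
go(.4708,.3549,.21)
s=robot.snapshot("side");t=robot.snapshot("top")
print(proj("side",(.4663,.065,.055)),blobs(s,*COL["yellow"],(305,170,350,250)))
cv2.imwrite("pics/s4.png",np.hstack([cv2.resize(s[160:260,290:380],(400,444),interpolation=cv2.INTER_CUBIC),cv2.resize(t[205:275,335:398],(400,444),interpolation=cv2.INTER_CUBIC)]))
```

```text
at [0.4667 0.0642 0.2298] tool delta [ 0.2898 -0.0239  0.0199] joints [-0.    0.02 -0.39  1.16  0.    1.67] F [-0.1 -0.4 -0.1] gap 0.0502 t 11.4
[325.87042582 224.71078905] [(np.int32(280), array([324.15, 214.99]), [317, 203, 15, 24])]
```

View pics/s4.png

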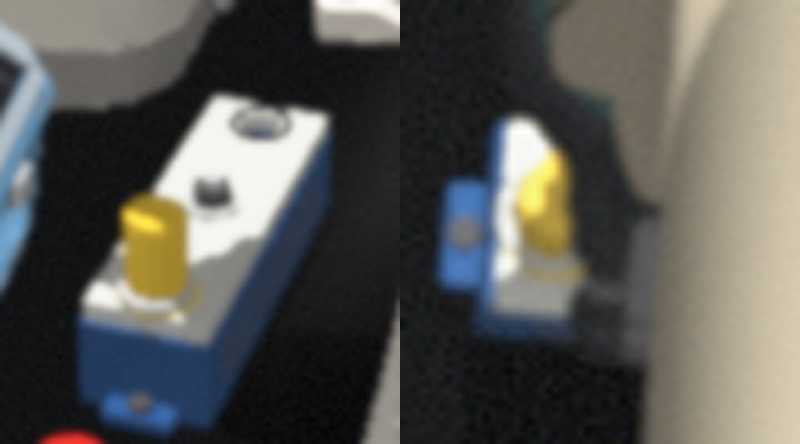

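The pin stands upright with its collar on the plate (base around (155,300) in the left crop), and the plate is now in line with the block. Next is the bolt.

Converted, 0.049 m is 0.1633, 0.048 m is 0.16.

{"name": "tcp_steps", "arguments": {
  "ticks": [
    [0.06, 0.16, -0.0133, 0, 0],
    [0.06, 0.16, -0.0133, 0, 0],
    [0.06, 0.16, -0.0133, 0, 0],
    [0.06, 0.16, -0.0133, 0, 0],
    [0.06, 0.16, -0.0133, 0, 0],
    [0.06, 0.1633, -0.0133, 0, 0],
    [0.06, 0, 0, 0, 0],
    [0.06, 0, 0, 0, 0]
  ]
}}

```text
time_s: 12.5
eef_pos: [0.4689, 0.3532, 0.2272]
ee_rot: [[0.095, 0.995, -0.004], [0.995, -0.095, -0.003], [-0.003, -0.003, -1.0]]
force: [0.1, -0.8, -1.0]
finger_gap: 0.0603
gripper_force: 0.0
```

{"name": "tcp_steps", "arguments": {
  "ticks": [
    [0.06, 0, 0, 0.1333, 0],
    [0.06, 0, 0, 0.0667, 0],
    [0.06, 0, 0, 0, 0],
    [0.06, 0, 0, 0, 0]
  ]
}}

```text
time_s: 13.0
eef_pos: [0.4705, 0.3534, 0.1699]
ee_rot: [[0.097, 0.995, 0.0], [0.995, -0.097, 0.0], [0.0, 0.0, -1.0]]
force: [-0.5, 0.1, -0.1]
finger_gap: 0.0597
gripper_force: 0.0
```

```bash
python3 -c "from h import *;go(.4708,.3549,.092)"
```

```text
at [0.4705 0.3534 0.1699] tool delta [0.0015 0.0001 0.0779] joints [ 0.53  0.27 -0.22  1.08 -0.    2.2 ] F [-0.5  0.1 -0.1] gap 0.0597 t 13.0
```

Converted, 0.03 m is 0.1, 0.0018 m is 0.006.

{"name": "tcp_steps", "arguments": {
  "ticks": [
    [0.06, 0.006, 0, 0.1, 0],
    [0.06, 0, 0, 0.1, 0],
    [0.06, 0, 0, 0.06, 0],
    [0.06, 0, 0, 0, 0],
    [0.06, 0, 0, 0, 0]
  ]
}}

```text
time_s: 13.62
eef_pos: [0.4713, 0.3564, 0.0926]
ee_rot: [[0.096, 0.995, 0.002], [0.995, -0.096, 0.001], [0.001, 0.002, -1.0]]
force: [0.4, 0.4, 1.1]
finger_gap: 0.0603
gripper_force: 0.0
```

{"name": "tcp_steps", "arguments": {
  "ticks": [
    [0, 0, 0, 0, 0],
    [0, 0, 0, 0, 0],
    [0, 0, 0, 0, 0],
    [0, 0, 0, 0, 0],
    [0, 0, 0, 0, 0],
    [0, 0, 0, 0, 0]
  ],
  "grip_force": 80
}}

```text
time_s: 14.38
eef_pos: [0.4711, 0.3565, 0.0927]
ee_rot: [[0.096, 0.995, 0.002], [0.995, -0.096, 0.001], [0.001, 0.002, -1.0]]
force: [-0.7, -0.6, 5.3]
finger_gap: 0.0261
gripper_force: 78.3
```

{"name": "tcp_steps", "arguments": {
  "ticks": [
    [0, 0, 0, -0.0667, 0],
    [0, 0, 0, -0.1333, 0],
    [0, 0, 0, -0.1333, 0],
    [0, 0, 0, -0.1333, 0],
    [0, 0, 0, 0, 0],
    [0, 0, 0, 0, 0]
  ]
}}

```text
time_s: 15.12
eef_pos: [0.4695, 0.3555, 0.2299]
ee_rot: [[0.096, 0.995, -0.002], [0.995, -0.096, -0.001], [-0.001, -0.002, -1.0]]
force: [-0.8, -0.2, -3.6]
finger_gap: 0.0265
gripper_force: 78.8
```

Run:
```python
from h import *
go(.4505,-.0841,.23)
s=robot.snapshot("side"); cv2.imwrite("pics/s5.png",cv2.resize(s[160:360,200:400],(600,600)))
```

```text
at [0.4695 0.3555 0.2299] tool delta [-4.394e-01  2.320e-02  4.000e-04] joints [ 0.54  0.23 -0.14  1.2   0.    2.21] F [-0.8 -0.2 -3.6] gap 0.0265 t 15.125
```

View pics/s5.png

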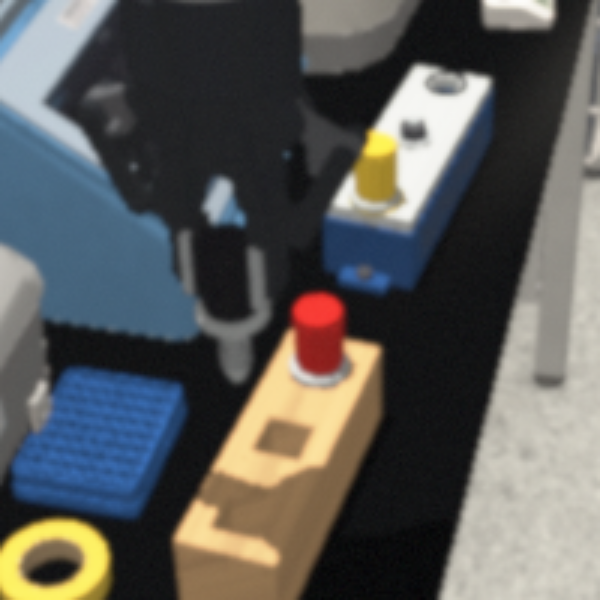

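The bolt hangs upright in the jaws, with its tip at about (236,378). The black ring is at (446,83) in the crop, or image (348.3,187.3). I'll cast that onto the plate and move over it.

Converted, -0.055 m is -0.1833, -0.05 m is -0.1667.

```bash
python3 -c "
from h import *
print(plane('side',((446+.5)/3+199.5,(83+.5)/3+159.5),.055))"
```

```text
[ 0.44959877 -0.08198209  0.055     ]
```

{"name": "tcp_steps", "arguments": {
  "ticks": [
    [0, -0.1667, 0.01, 0, 0],
    [0, -0.1833, 0.01, 0, 0],
    [0, -0.1833, 0.01, 0, 0],
    [0, -0.1833, 0.01, 0, 0],
    [0, -0.1833, 0.01, 0, 0],
    [0, -0.1833, 0.01, 0, 0],
    [0, -0.1833, 0.01, 0, 0],
    [0, -0.1833, 0.01, 0, 0]
  ]
}}

```text
time_s: 16.18
eef_pos: [0.4508, -0.0806, 0.2293]
ee_rot: [[0.096, 0.995, -0.003], [0.995, -0.096, 0.001], [0.001, -0.003, -1.0]]
force: [0.7, -0.4, -1.1]
finger_gap: 0.0261
gripper_force: 78.8
```

{"name": "tcp_steps", "arguments": {
  "ticks": [
    [0, 0, 0, 0, 0],
    [0, 0, 0, 0, 0],
    [0, 0, 0, 0, 0]
  ]
}}

```text
time_s: 16.55
eef_pos: [0.4519, -0.078, 0.2304]
ee_rot: [[0.094, 0.996, -0.002], [0.996, -0.094, 0.001], [0.001, -0.002, -1.0]]
force: [-0.2, 0.3, -2.9]
finger_gap: 0.0261
gripper_force: 78.8
```

Run:
```python
from h import *
go(.4505,-.083,.16)
t=robot.snapshot("top"); s=robot.snapshot("side")
cv2.imwrite("pics/s6.png",np.hstack([cv2.resize(s[160:260,290:380],(400,444),interpolation=cv2.INTER_CUBIC),cv2.resize(t[205:275,400:463],(400,444),interpolation=cv2.INTER_CUBIC)]))
```

```text
at [ 0.4519 -0.078   0.2304] tool delta [-0.0051 -0.0008  0.0704] joints [-0.31 -0.   -0.41  1.17  0.    1.35] F [-0.2  0.3 -2.9] gap 0.0261 t 16.55
```

Converted, 0.03 m is 0.1, -0.0045 m is -0.015.

{"name": "tcp_steps", "arguments": {
  "ticks": [
    [0, -0.015, -0.004, 0.0667, 0],
    [0, 0, 0, 0.1, 0],
    [0, 0, 0, 0.1, 0],
    [0, 0, 0, 0, 0],
    [0, 0, 0, 0, 0],
    [0, 0, 0, 0, 0]
  ]
}}

```text
time_s: 17.4
eef_pos: [0.4523, -0.0839, 0.1529]
ee_rot: [[0.095, 0.995, 0.003], [0.995, -0.095, -0.001], [-0.001, 0.003, -1.0]]
force: [-0.6, -0.2, -2.1]
finger_gap: 0.0266
gripper_force: 78.9
```

Run:
```python
from h import *
go(.4502,-.082,.0917)
p=robot.observe()["eef_pos"]; q=[p[0],p[1]-.0013,p[2]-.0767]
t=robot.snapshot("top"); s=robot.snapshot("side")
f=lambda v:(np.array(v)-[290,160])*[400/90,4.44]
print("tip exp crop",f(proj("side",q)),"hole",f(proj("side",(.45,-.0833,.055))))
cv2.imwrite("pics/s7.png",np.hstack([cv2.resize(s[160:260,290:380],(400,444),interpolation=cv2.INTER_CUBIC),cv2.resize(t[205:275,400:463],(400,444),interpolation=cv2.INTER_CUBIC)]))
```

```text
at [ 0.4523 -0.0839  0.1529] tool delta [ 0.0018 -0.0024  0.0612] joints [-0.32  0.07 -0.51  0.99  0.    1.34] F [-0.6 -0.2 -2.1] gap 0.0266 t 17.4
tip exp crop [256.26790909  80.46926288] hole [258.97815949 119.87823199]
```

View pics/s7.png

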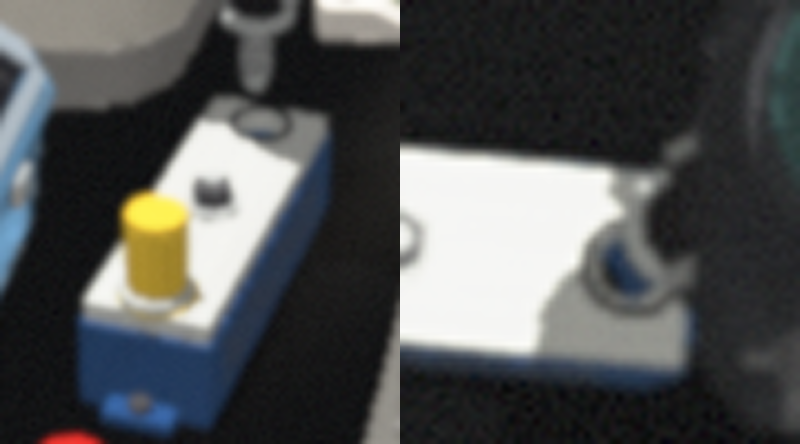

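The tip is at (257,88) and the ring at (261,123) in the crop, against a predicted hole at (259,120), which agrees. The pin is still home. I'll correct the last 2 mm and lower.

Converted, 0.01 m is 0.0333, -0.0022 m is -0.0073.

{"name": "tcp_steps", "arguments": {
  "ticks": [
    [0, 0.004, -0.0073, 0.0333, 0],
    [0, 0, 0, 0.0333, 0],
    [0, 0, 0, 0.0333, 0],
    [0, 0, 0, 0.0267, 0],
    [0, 0, 0, 0, 0],
    [0, 0, 0, 0, 0]
  ]
}}

```text
time_s: 18.25
eef_pos: [0.4489, -0.0823, 0.1134]
ee_rot: [[0.096, 0.995, -0.0], [0.995, -0.096, 0.0], [0.0, -0.0, -1.0]]
force: [0.1, 1.5, -1.4]
finger_gap: 0.0261
gripper_force: 78.8
```

{"name": "tcp_steps", "arguments": {
  "ticks": [
    [0, 0, 0, 0.0267, 0],
    [0, 0, 0, 0.02, 0],
    [0, 0, 0, 0, 0],
    [0, 0, 0, 0, 0]
  ]
}}

```text
time_s: 18.75
eef_pos: [0.4487, -0.0822, 0.0993]
ee_rot: [[0.096, 0.995, -0.0], [0.995, -0.096, 0.0], [0.0, -0.0, -1.0]]
force: [0.2, -0.3, -2.1]
finger_gap: 0.026
gripper_force: 78.8
```

Converted, 0.004 m is 0.0133, 0.0035 m is 0.0117.

{"name": "tcp_steps", "arguments": {
  "ticks": [
    [0, 0, 0, 0.0133, 0],
    [0, 0, 0, 0.0117, 0],
    [0, 0, 0, 0, 0],
    [0, 0, 0, 0, 0]
  ]
}}

```text
time_s: 19.25
eef_pos: [0.4487, -0.0823, 0.0917]
ee_rot: [[0.096, 0.995, -0.0], [0.995, -0.096, 0.0], [0.0, -0.0, -1.0]]
force: [-0.9, -0.2, -1.2]
finger_gap: 0.0266
gripper_force: 79.1
```

{"name": "tcp_steps", "arguments": {
  "ticks": [
    [0, 0, 0, 0.0027, 0],
    [0, 0, 0, 0, 0],
    [0, 0, 0, 0, 0]
  ]
}}

```text
time_s: 19.62
eef_pos: [0.4493, -0.0824, 0.0916]
ee_rot: [[0.096, 0.995, 0.001], [0.995, -0.096, -0.0], [-0.0, 0.001, -1.0]]
force: [-1.4, 0.4, 5.7]
finger_gap: 0.0262
gripper_force: 79.1
```

Contact at the expected height. Release and retreat.

Converted, -0.06 m is -0.2, -0.05 m is -0.1667.

{"name": "tcp_steps", "arguments": {
  "ticks": [
    [0.05, 0, 0, 0, 0],
    [0.05, 0, 0, 0, 0],
    [0.05, 0, 0, 0, 0],
    [0.05, 0, 0, -0.0667, 0],
    [0.05, 0, 0, -0.1667, 0],
    [0.05, 0, 0, -0.2, 0],
    [0.05, 0, 0, -0.1, 0],
    [0.05, 0, 0, 0, 0]
  ]
}}

```text
time_s: 20.62
eef_pos: [0.4508, -0.083, 0.254]
ee_rot: [[0.096, 0.995, 0.006], [0.995, -0.096, -0.002], [-0.002, 0.006, -1.0]]
force: [0.5, -0.9, -0.6]
finger_gap: 0.0501
gripper_force: 0.0
```

{"name": "tcp_steps", "arguments": {
  "ticks": [
    [0.05, -0.1667, 0, 0, 0],
    [0.05, -0.1667, 0, 0, 0],
    [0.05, -0.1667, 0, 0, 0],
    [0.05, 0, 0, 0, 0],
    [0.05, 0, 0, 0, 0]
  ]
}}

```text
time_s: 21.25
eef_pos: [0.4335, -0.2308, 0.2494]
ee_rot: [[0.096, 0.995, -0.003], [0.995, -0.096, 0.002], [0.002, -0.003, -1.0]]
force: [0.4, 0.0, -0.3]
finger_gap: 0.0499
gripper_force: 0.0
```

Run:
```python
from h import *
t=robot.snapshot("top"); s=robot.snapshot("side")
print("yellow",blobs(s,*COL["yellow"],(305,170,350,250)),"pin ctr exp",proj("side",(.4663,.065,.08)),"bolt ctr exp",proj("side",(.45,-.083,.08)))
cv2.imwrite("pics/s8.png",np.hstack([cv2.resize(s[160:260,290:380],(400,444),interpolation=cv2.INTER_CUBIC),cv2.resize(t[205:295,335:460],(400,288),interpolation=cv2.INTER_CUBIC)[:].repeat(1,0) if 0 else cv2.copyMakeBorder(cv2.resize(t[205:275,335:460],(400,224),interpolation=cv2.INTER_CUBIC),0,220,0,0,cv2.BORDER_CONSTANT)]))
```

```text
yellow [(np.int32(296), array([324.53, 214.56]), [317, 203, 15, 24])] pin ctr exp [325.85571115 214.4327742 ] bolt ctr exp [348.5190741  177.27595756]
```

View pics/s8.png

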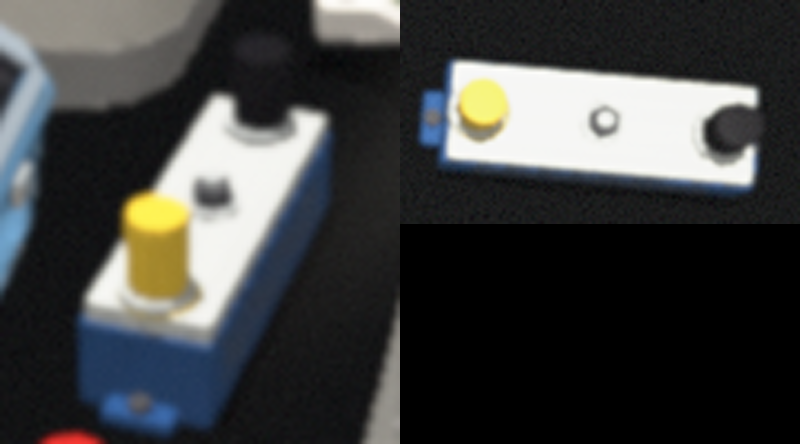

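Both stand upright with their collars on the plate: the pin's base is at about (158,290) and the bolt's at about (260,125). The plate is in line and the arm is clear, so I'm handing in.

```bash
python3 -c "
from station import robot
print(robot.job_done())"
```

```text
the job is handed in; nothing more can be done
None
```

The job is handed in at about 21 s of the 61 s: in the last pictures the drift pin and thumb bolt both stand home with the plate in line and the arm clear; the judge's result was not shown.

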